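Clear the sample pot off the microscope stage

ROBOT

A 6-joint arm with a two-finger parallel gripper is mounted at the origin on the work surface. World frame = base frame: x ahead of the robot, y to its left, z up, the work surface at z = 0. Lengths are in m, angles in rad, forces in N, time in s.
With the tool pointing down it reaches from about 0.35 to 0.975 m from the base axis. Payload 4.9 kg.
Tool frame: the origin (TCP) lies between the finger pads, 19 mm behind the fingertips; this is the grasp point; z points along the fingers, y is the line along which they close (so a half turn about z gives the same grasp; the last joint's range is limited). The gripper opens to 85 mm and grips with 20 to 120 N. Pads are 22 mm wide; open, the fingers measure 114 mm over their backs; the gripper's body (76 mm by 85 mm) begins 54 mm behind the grasp point. The pads swing forward as they close: fully open they stand 13 mm farther back than shut.
Start: joints at [-1.251, 0.053, 1.613, -0, 1.476, -0.119], TCP at [0.266, -0.566, 0.25] pointing down, gripper open.
Joint ranges: [-3.01, 3.01], [-1.01, 2.22], [0.06, 2.58], [-1.02, 4.17], [0.09, 2.62], [-3.14, 3.14]. Speed limits (rad/s): [2.57, 2.57, 3.14, 3.14, 3.14, 3.14].

INTERFACE

Orientations are given as a rotation vector (axis times angle).
In Python, from station import * gives the robot as it stands.
- The arm moves only by the tool jog_arm, never from a script. Its argument "deltas" is a list of rows, each a list of 7 numbers: the closure, from -1 (fully open) to 1 (shut), then the shift along the tool's x, y, z in fractions of the full range, 1 being 0.8 m, then the turn, a rotation vector about the tool's x, y, z in parts of the range, where 1.0 means 90 degrees. In form: [[fingers, tx, ty, tz, ax, ay, az], ...]. A call has 1 to 8 rows; each row is the pose to reach, as a shift and turn from the pose commanded when the call began, along the tool's axes at that moment; what a row does not reach only later rows make up. A row lasts 1/8 s, in which the tool goes at most 62.5 mm and 10.7 degrees, less where a joint would pass 70% of its speed; a pose out of reach is approached as far as the arm can. A shift or turn number past 1, either way, is cut back to 1. A call with a gripper value outside its range is refused whole. The fingers move at their own pace and stop on an object; "newtons" is the grip in N (left out, the last holds). Time passes only in rows, so rows that repeat a pose let the fingers close. It gives the time, the measured TCP pose, the force, the opening and the grip force at its end, in the units of the state.
- get_state(): the state, without advancing time (a new reading comes with each control period).
- grab_frame(name): name is "scene" or "top" or "wrist"; returns a dict with "color" (480x640x3 uint8, red, green, blue), "z_map" (480x640 float32, m along the optical axis (not along the pixel's ray), 0 where there is no reading), "fx", "fy", "cx", "cy" (pixels), "R" (3x3) and "t" (3): a world point X has camera coordinates R X + t. Camera axes: x right, y down, z forward; pixel columns grow to the right and rows downward; lengths in m; the calibration is good to about 2 mm. The wrist camera is an equidistant fisheye: a pixel r from the principal point sees the ray r / f radians off the axis. A picture is of the moment at which its call begins.
- job_done(): hands the job in; it is judged then, once.
Trained networks look in a picture, given as the dict that the camera call returned (one of the last four; its "shot" number tells which), for a name from the list of things; names that differ only in an ending like _2 or _b are one class to them, and where a whole thing is asked for, a point or a joint stands for the part that bears it (a point fixed in the world has none). Each returns a list of dicts, best first, with "confidence" (0 to 1); they miss things now and then, are a little off and sometimes report something else, mostly with a low value. They report only what shows in the picture. A call takes as long as a camera call. They do not tell look-alikes from the thing itself.
- recognise(target, picture): "position" ([row, column] in pixels, amid what is visible of it).
- outline_of(target, picture): "pixels" (480x640 bool, what is visible of it) and "position" ([row, column] in pixels, amid what is visible of it).
- landmark_of(target, picture): "position" ([row, column] in pixels: a listed point, or the origin of a listed thing).
The state is a dict: "t": time; "q": joint angles; "joint_vel": joint speeds; "tau": joint torques, N m; "tool_pos": TCP position; "eef_rot": TCP orientation; "force": force on the tool from outside, world axes, zero at the start; "moment": the same for the moment, N m; "width": finger opening in m; "grasp_force": force on a finger pad.
Only numpy, scipy, OpenCV 4.12 (cv2) and the standard library are available. Lean on these libraries where they do the work, as an engineer would, in place of code of your own. Each camera call takes 0.05 s, during which the arm holds its last target. There are 200 camera calls.

TASK

Take the handled steel sample pot off the microscope's stage, without bumping the microscope's head above it, and set it down gently, upright, in the middle of the cushioned platform beside the microscope, then let go. Keep the pot upright all the way, do not press it hard onto the platform or drop it, and leave everything else where it is.

Things in the scene. Friction and masses are not known exactly. Their poses are not given: they have to be found in the camera images.
- pot: sample pot: open round steel pot, 62 mm across, 65 mm tall, 0.15-0.3 kg, in the centring ring on the stage. A D-shaped side handle towards its own -x, turned roughly to the robot: upright grip bar 10 (x) by 12 (y) mm, 12 to 62 mm above the underside, centred 66 mm from the pot's axis; 30 mm free between bar and wall. Origin at the centre of the underside, z up
- grip (a point): middle of the handle's grip bar, 37 mm above the pot's underside, 66 mm from its axis; axes as the pot's
- microscope: fixed inspection microscope: foot 185 x 310 mm, black stage 200 (x) x 180 (y) mm with its top 110 mm up, grey column 70 x 75 mm, 380 mm tall, centred at x +50, y +155 mm. On the stage a centring ring, inner diameter 70, outer 82, 6 mm high, holds the pot's foot: lift the pot over it before drawing it out. Origin on the bench under the ring's centre
- stage (a point): centre of the stage's top surface inside the ring (110 mm above the bench); axes as the microscope's
- head: the microscope's head, fixed over the stage: a ring light 104 mm across, on the centring ring's axis, underside 213 mm above the bench (38 mm above the pot's rim), a 58 mm lens tube above it. A tool pointing straight down at the handle hits it; tilted about 40 degrees, from the handle's outer side, it clears. Origin on the bench under the ring light; axes as the microscope's
- platform: cushioned platform, fixed foot 110 x 110 mm, telescopic post, level plate 120 x 120 mm with dark rubber top, centred over the foot. The plate's top is 60 to 105 mm above the bench, different at each start and not told by this pose: feel or look for it. It gives softly, about 1 mm per newton, up to 13 mm. Origin under the foot's centre, on the bench
- beaker: plain steel beaker without a handle, 60 mm across, 65 mm tall, stands on the bench; bystander; origin at the centre of its underside
- bottle: amber bottle with black cap, 48 mm across, 110 mm tall, on the bench; bystander; origin at the centre of its underside
- puck_stage: grey resin puck, 30 mm across, 18 mm tall, on the far right corner of the microscope's stage; bystander; origin at the centre of its underside
- puck_bench: the same kind of grey puck, on the bench; bystander; origin at the centre of its underside
- tweezers: steel tweezers 115 mm long lying on the bench; bystander; origin under the middle
- screwdriver: screwdriver 170 mm long lying on the bench; bystander; origin under the middle
- board: small green circuit board 90 x 60 mm lying on the bench; bystander; origin under its centre
- console: black hand console 110 x 70 x 25 mm on the bench; bystander; origin under its centre
Not all that is in view belongs to the job. What is shaped like the pot but blue is not meant.

How it is judged:
By the outcome, as a careful person would: the job done as asked, in the order asked, and still so for the second after the job is handed in, with the robot touching nothing.
It also fails if it takes over 43 s, if anything falls off the work surface, if the arm or the gripper's body presses on something with over 40 N, if the wrist force passes 120 N, or if a joint passes its speed limit or range.

## Working session

There is one attempt and no reset: what is moved stays moved. The work goes in short steps, Python scripts to look and compute and a tool call to move; the robot and the scene stay as the last step left them, time stands still between calls to the robot, and variables do not carry over. Pictures are saved under pics/ and viewed, at most 10 in all, crops included, and the job is handed in when it is done.

Besides the shell and the picture viewer there is one more tool, called after ">>>" as name(argument=value, ...) on one line, values as JSON. jog_arm: Moves the arm, as the interface text tells. Its arguments: {"type":"object","properties":{"deltas":{"type":"array","items":{"type":"array","items":{"type":"number"}}},"newtons":{"type":"number"}},"required":["deltas"]}

```bash
mkdir -p pics; ls; cat > h.py <<'E'
from station import *
import numpy as np, cv2
from scipy.spatial.transform import Rotation as Ro
def save(f,n,crop=None,s=1):
    im=cv2.cvtColor(f["color"],cv2.COLOR_RGB2BGR)
    if crop: r0,r1,c0,c1=crop; im=im[r0:r1,c0:c1]
    cv2.imwrite("pics/"+n,cv2.resize(im,None,fx=s,fy=s,interpolation=cv2.INTER_CUBIC))
def cloud(f):
    z=f["z_map"]; v,u=np.mgrid[:480,:640]
    P=np.stack([(u-f["cx"])/f["fx"]*z,(v-f["cy"])/f["fy"]*z,z],-1)
    W=(P-f["t"])@f["R"]; W[z<=0]=np.nan
    return W
E
python3 - <<'E'
from h import *
a=grab_frame("scene"); b=grab_frame("top")
im=[cv2.cvtColor(f["color"],cv2.COLOR_RGB2BGR) for f in (a,b)]
cv2.imwrite("pics/s.png",im[0]); cv2.imwrite("pics/t.png",im[1])
for n,f in (("scene",a),("top",b)):
    W=cloud(f); print(n,"cam",(-f["R"].T@f["t"]).round(3), "fwd",f["R"][2].round(2))
    for k in ("pot","platform","microscope","beaker","bottle"):
        for d in outline_of(k,f)[:3]:
            m=d["pixels"]; w=W[m]; 
            print(k,round(d["confidence"],2),np.round(d["position"]),m.sum(),"med",np.nanmedian(w,0).round(3),"lo",np.nanpercentile(w,3,0).round(3),"hi",np.nanpercentile(w,97,0).round(3))
    for k in ("grip","stage","pot","platform","head","microscope"):
        print(k,[(round(d["confidence"],2),np.round(d["position"],1).tolist()) for d in landmark_of(k,f)[:3]])
print(get_state())
E
```

```text
pics
scene cam [0.971 0.115 0.902] fwd [-0.5  -0.17 -0.85]
pot 0.74 [270. 306.] 1134 med [ 0.542 -0.072  0.036] lo [ 0.503 -0.116  0.005] hi [ 0.573 -0.035  0.066]
pot 0.67 [332. 402.] 343 med [0.656 0.156 0.137] lo [0.639 0.132 0.112] hi [0.678 0.184 0.218]
pot 0.65 [327. 293.] 1133 med [ 0.665 -0.049  0.035] lo [ 0.635 -0.079  0.004] hi [ 0.729 -0.022  0.066]
platform 0.76 [237. 245.] 3281 med [ 0.521 -0.219  0.085] lo [ 0.454 -0.281  0.011] hi [ 0.564 -0.171  0.089]
microscope 0.92 [321. 455.] 29267 med [0.661 0.232 0.238] lo [0.569 0.076 0.02 ] hi [0.731 0.368 0.429]
microscope 0.29 [241. 159.] 760 med [ 0.56  -0.449  0.005] lo [ 0.518 -0.478  0.002] hi [ 0.6   -0.421  0.011]
beaker 0.6 [242. 492.] 1372 med [0.334 0.313 0.025] lo [0.273 0.281 0.008] hi [0.377 0.347 0.037]
bottle 0.69 [330. 226.] 718 med [ 0.736 -0.166  0.073] lo [ 0.712 -0.189  0.013] hi [ 0.75  -0.152  0.112]
grip [(0.7, [353.4, 294.0]), (0.69, [275.0, 277.9]), (0.55, [248.7, 247.2])]
stage [(0.62, [326.1, 403.5])]
pot [(0.82, [323.2, 404.0]), (0.8, [277.0, 308.6]), (0.58, [331.4, 292.8])]
platform [(0.71, [249.
[... 1094 characters left out ...]
[]
microscope [(0.72, [198.3, 249.1])]
{'t': 1.2, 'q': array([-1.25103894e+00,  5.26957544e-02,  1.61289169e+00, -3.05447313e-07,
        1.47602440e+00, -1.19013501e-01]), 'joint_vel': array([-0.00063431, -0.00011981, -0.00044414, -0.00035598,  0.00097721,
       -0.00165489]), 'tau': array([-2.71443154e-03, -3.93692207e+01, -3.70463634e+01, -2.36686501e-04,
        5.95455367e-04,  3.40043727e-06]), 'tool_pos': array([ 0.26550276, -0.56577935,  0.25001118]), 'eef_rot': array([-3.06627440e+00, -6.83700191e-01,  3.49537746e-06]), 'force': array([-0.53253068,  0.10326464, -0.14036458]), 'moment': array([-0.00804966,  0.02134134, -0.0049691 ]), 'grasp_force': 0.0, 'width': 0.08551689579916605}
```

View pics/s.png

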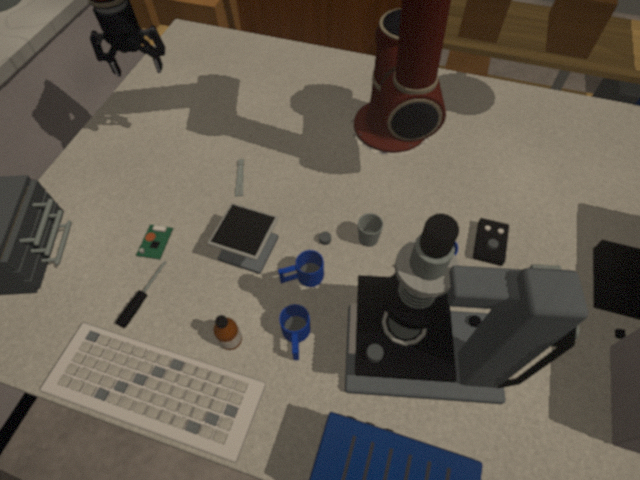

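View pics/t.png

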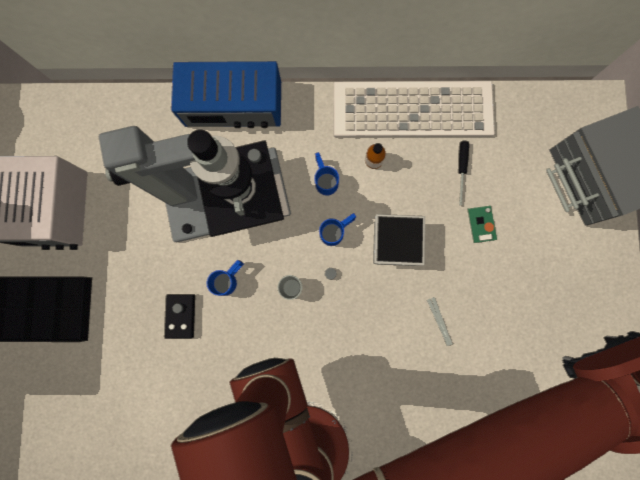

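Both pictures show the same layout. The steel pot is under the microscope head on the black stage, at scene ~(325,405) and top ~(195,240) with its handle at ~(207,240). Things that could be taken for it are the blue pots at scene (270,306) and (327,293) and top (228,332), (279,221) and (178,325), and the plain beaker at scene (230,370), top (287,290). I choose the steel one on the stage.

```bash
cat >> h.py <<'E'
def atz(f,rc,z):
    d=f["R"].T@np.array([(rc[1]-f["cx"])/f["fx"],(rc[0]-f["cy"])/f["fy"],1]); c=-f["R"].T@f["t"]
    return c+d*(z-c[2])/d[2]
E
python3 - <<'E'
from h import *
a=grab_frame("scene"); b=grab_frame("top")
A=cv2.resize(a["color"][260:390,340:470],(520,520),interpolation=2); B=cv2.resize(b["color"][150:230,190:270],(520,520),interpolation=2)
# view limited to 800 wide
o=np.hstack([A,B])[:,:,::-1]; cv2.imwrite("pics/c.png",cv2.resize(o,(800,400)))
Wa,Wb=cloud(a),cloud(b)
for n,f in(("s",a),("t",b)):
    for k,z in(("pot",.11),("stage",.11),("microscope",0),("grip",.147),("platform",0),("head",0)):
        for d in landmark_of(k,f)[:4]: print(n,k,round(d["confidence"],2),atz(f,d["position"],z).round(3))
for n,W in(("s",Wa),("t",Wb)):
    X=W[np.isfinite(W[...,2])]
    st=X[(abs(X[:,2]-.11)<.005)&(X[:,0]>.5)&(X[:,0]<.8)&(X[:,1]>.0)&(X[:,1]<.35)]
    print(n,"stage",len(st),cv2.minAreaRect(st[:,:2].astype(np.float32)), np.median(st[:,2]))
    pl=X[(X[:,2]>.06)&(X[:,2]<.11)&(X[:,0]>.42)&(X[:,0]<.6)&(X[:,1]>-.31)&(X[:,1]<-.15)]
    pl=pl[abs(pl[:,2]-np.median(pl[:,2]))<.006]
    print("plat",len(pl),cv2.minAreaRect(pl[:,:2].astype(np.float32)),np.median(pl[:,2]),pl[:,2].std())
    h=X[(X[:,0]>.54)&(X[:,0]<.72)&(X[:,1]>.08)&(X[:,1]<.22)]
    for lo,hi in((.12,.178),(.19,.212),(.212,.245),(.25,.3)):
        q=h[(h[:,2]>lo)&(h[:,2]<hi)]
        if len(q)>5: print(lo,len(q),cv2.minEnclosingCircle(q[:,:2].astype(np.float32)),np.median(q,0).round(3))
    if n=="t":
        q=h[(h[:,2]>.118)&(h[:,2]<.18)]; print(q[np.argsort(q[:,0])][::4].round(3).tolist())
E
```

```text
s pot 0.92 [ 0.587 -0.042  0.11 ]
s pot 0.68 [ 0.705 -0.034  0.11 ]
s pot 0.68 [0.464 0.051 0.11 ]
s pot 0.57 [0.631 0.158 0.11 ]
s stage 0.59 [0.637 0.157 0.11 ]
s stage 0.19 [0.707 0.122 0.11 ]
s microscope 0.88 [0.625 0.164 0.   ]
s grip 0.75 [ 0.756 -0.014  0.147]
s platform 0.73 [ 0.507 -0.237  0.   ]
s head 0.58 [ 0.694 -0.409  0.   ]
t pot 0.62 [ 0.63  -0.052  0.11 ]
t pot 0.56 [0.397 0.189 0.11 ]
t pot 0.51 [0.619 0.155 0.11 ]
t stage 0.9 [0.627 0.156 0.11 ]
t microscope 0.59 [0.633 0.154 0.   ]
t grip 0.93 [ 0.697 -0.036  0.147]
t grip 0.77 [0.448 0.144 0.147]
t grip 0.57 [0.56  0.141 0.147]
t platform 0.6 [ 0.507 -0.223  0.   ]
s stage 6118 ((0.618776261806488, 0.20078396797180176), (0.20071275532245636, 0.2659974992275238), 13.638781547546387) 0.1101846682530391
plat 2428 ((0.5074542164802551, -0.22730766236782074), (0.12136673182249069, 0.12181476503610611), 87.20487213134766) 0.08569391833062977 0.0017310518468830194
0.12 497 ((0.6767665147781372, 0.14755402505397797), 0.05366526171565056) [0.659 0.135 0.129]
0.212 1643 ((0.6296862363815308, 0.15869028866291046), 0.05195
[... 1886 characters left out ...]
 0.115, 0.126], [0.691, 0.111, 0.122], [0.692, 0.127, 0.127], [0.692, 0.124, 0.133], [0.693, 0.108, 0.131], [0.694, 0.12, 0.128], [0.694, 0.111, 0.127], [0.696, 0.132, 0.129], [0.696, 0.122, 0.128], [0.697, 0.106, 0.125], [0.698, 0.12, 0.129], [0.699, 0.118, 0.128], [0.699, 0.116, 0.127], [0.701, 0.113, 0.13], [0.701, 0.132, 0.129], [0.701, 0.108, 0.127], [0.702, 0.125, 0.124], [0.703, 0.115, 0.128], [0.704, 0.111, 0.127], [0.705, 0.124, 0.131], [0.706, 0.113, 0.129], [0.706, 0.106, 0.127], [0.707, 0.117, 0.133], [0.708, 0.125, 0.129], [0.709, 0.128, 0.127], [0.71, 0.115, 0.129], [0.711, 0.125, 0.128], [0.712, 0.121, 0.125], [0.713, 0.111, 0.128], [0.715, 0.113, 0.13], [0.716, 0.125, 0.127]]
```

View pics/c.png

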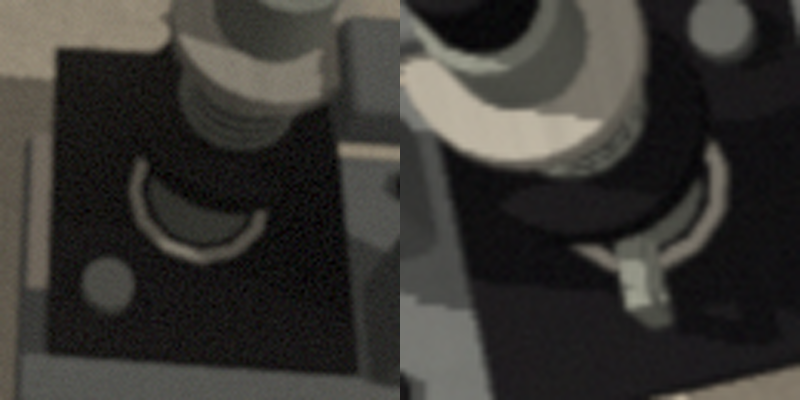

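The crop shows the bare steel pot's inside in the centring ring, left at ~(205,210). Its steel handle points to the robot, right at ~(640,275), and the puck is at (108,283). Pot axis ≈ (0.629,0.1585), bar ≈ (0.5635,0.146), so bar to axis is 66.7 mm (66 expected). Plate top ≈ 0.086, centre ≈ (0.507,-0.2275).

```bash
cat >> h.py <<'E'
def pose(yaw,tilt):
    y,t=np.radians([yaw,tilt]); u=np.array([np.cos(y),np.sin(y),0]); Z=np.array([0,0,1.])
    z=np.sin(t)*u-np.cos(t)*Z; x=np.cos(t)*u+np.sin(t)*Z
    return np.stack([x,np.cross(z,x),z],1)
def delta(p,yaw,tilt,p0=None,R0=None):
    s=get_state(); R0=Ro.from_rotvec(s["eef_rot"]).as_matrix() if R0 is None else R0
    p0=s["tool_pos"] if p0 is None else p0
    return (R0.T@(np.array(p)-p0)).round(4), Ro.from_matrix(R0.T@pose(yaw,tilt)).as_rotvec().round(4)
E
python3 - <<'E'
from h import *
R=pose(11,42); g=np.array([.5635,.146,.148]); s=g-.12*R[:,2]
print(s,delta(s,11,42))
E
```

```text
[0.48467958 0.13067886 0.23717738] (array([ 0.4943, -0.5374,  0.0128]), array([-0.0904,  0.7293,  0.2356]))
```

Careful with the scale: shifts go in shares of 0.8 m and turns go in shares of 90 degrees. That gives: -0.356 m is -0.445, 0.33 m is 0.4125, 0.12 rad is 0.0764.

>>> jog_arm(deltas=[[-1,0.0625,-0.0675,0,0,0,0],[-1,0.1125,-0.1213,0,-0.0064,0.0573,0.0191],[-1,0.1625,-0.175,0,-0.0127,0.1146,0.0382],[-1,0.2125,-0.2288,0,-0.0191,0.1719,0.0573],[-1,0.2625,-0.2825,0.0025,-0.0255,0.2292,0.0764],[-1,0.3125,-0.3375,0.005,-0.0318,0.2865,0.0955],[-1,0.3625,-0.3913,0.0075,-0.0382,0.3438,0.1146],[-1,0.4125,-0.445,0.01,-0.0446,0.382,0.1273]])

```text
t: 2.9
tool_pos: [0.413, -0.1021, 0.2419]
eef_rot: [-2.923, -0.337, -0.915]
force: [0.6, 0.3, -0.1]
width: 0.0854
grasp_force: 0.0
```

```bash
python3 - <<'E'
from h import *
print(get_state()["q"].round(2)); print(delta([.4847,.1307,.2372],11,42))
E
```

```text
[-0.71 -0.86  2.37  0.5   1.28  0.57]
(array([ 0.0987, -0.2107,  0.0723]), array([-0.0163,  0.1271,  0.0324]))
```

Scaled: -0.2105 m is -0.2631, -0.19 m is -0.2375, 0.127 rad is 0.0809.

>>> jog_arm(deltas=[[-1,0.025,-0.0538,0.0188,0,0.0127,0.0064],[-1,0.0563,-0.1188,0.0413,-0.0064,0.0382,0.0127],[-1,0.0875,-0.1875,0.0625,-0.0064,0.0637,0.0191],[-1,0.1125,-0.2375,0.0825,-0.0102,0.0809,0.0204],[-1,0.1231,-0.2631,0.0906,-0.0102,0.0809,0.0204],[-1,0.1231,-0.2631,0.0906,-0.0102,0.0809,0.0204]])

```text
t: 3.65
tool_pos: [0.4836, 0.1313, 0.2363]
eef_rot: [-2.857, -0.286, -1.09]
force: [-0.5, -0.5, -0.8]
width: 0.0856
grasp_force: 0.0
```

```bash
python3 - <<'E'
from h import *
s=get_state(); print(s["q"].round(2)); print(delta([.5635,.146,.148],11,42))
f=grab_frame("wrist"); save(f,"w.png")
R,t=f["R"],f["t"]
def ray(rc):
    d=np.array([rc[1]-f["cx"],rc[0]-f["cy"]]); r=np.hypot(*d); th=r/f["fx"]
    return R.T@np.array([*(np.sin(th)*d/r),np.cos(th)])
c=-R.T@t; print("cam",c.round(3))
for d in landmark_of("grip",f)[:3]:
    v=ray(d["position"]); 
    print(d["confidence"],d["position"], (c+v*((.562-c[0])/v[0])).round(4))
for d in outline_of("pot",f)[:2]: print(d["confidence"],d["position"],d["pixels"].sum())
E
```

```text
[ 0.07 -0.73  2.35  0.12  0.8   1.39]
(array([0.0018, 0.0014, 0.12  ]), array([-0.0047,  0.0041,  0.0058]))
cam [0.458 0.127 0.379]
0.88 [182.8, 490.3] [0.562  0.0674 0.2477]
0.85 [321.1, 562.8] [ 0.562  -0.0999  0.0665]
0.73 [395.5, 277.0] [ 0.562  -2.048  20.6083]
0.87 [229.7, 505.2] 4172
0.85 [406.7, 251.9] 836
```

View pics/w.png

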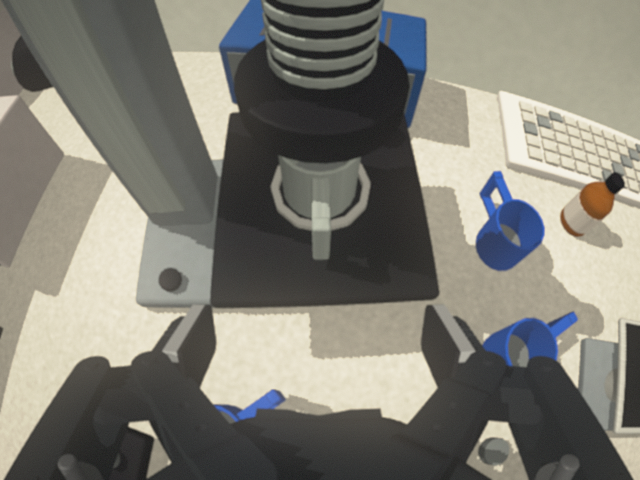

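The wrist view shows the steel pot in its ring under the head. Its handle bar is at ~(225,321), centred between the fingers (pads at columns ~210 and ~428) and straight up the image. Nothing is in the way, so I go in along the tool axis.

Scaled: 0.12 m is 0.15, 0.105 m is 0.1313.

>>> jog_arm(deltas=[[-1,0,0.0013,0.0375,0,0,0],[-1,0.0013,0.0013,0.075,0,0,0],[-1,0.0013,0.0013,0.1063,0,0,0],[-1,0.0019,0.0013,0.1313,0,0,0],[-1,0.0019,0.0013,0.15,0,0,0],[-1,0.0019,0.0013,0.15,0,0,0]])

```text
t: 4.55
tool_pos: [0.5638, 0.1425, 0.1472]
eef_rot: [-2.86, -0.276, -1.09]
force: [0.3, 1.1, 0.1]
width: 0.0854
grasp_force: 0.0
```

```bash
python3 - <<'E'
from h import *
s=get_state(); print(s["q"].round(2),s["force"]); print(delta([.5635,.146,.148],11,42))
f=grab_frame("wrist"); save(f,"w2.png")
E
```

```text
[ 0.09 -0.33  2.25  0.15  0.5   1.37] [0.28209397 1.05191744 0.13538074]
(array([ 0.0008, -0.0035, -0.0003]), array([-0.0003,  0.005 ,  0.0004]))
```

View pics/w2.png

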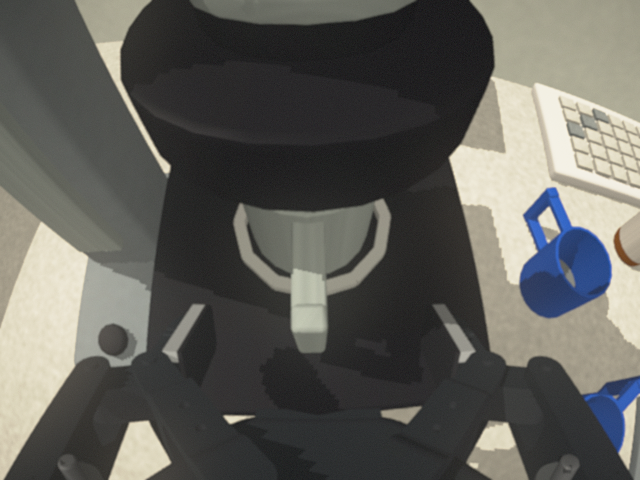

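The bar top at ~(325,311) sits between the pads (205 and 435, middle 320), so it is about 3.5 mm to the left, as the numbers say. I correct by that and close.

Scaled: -0.0035 m is -0.0044, 0.001 m is 0.0013, 0.004 rad is 0.0025.

>>> jog_arm(deltas=[[-1,0.0013,-0.0044,0,0,0,0],[-1,0.0013,-0.0044,0,0,0.0025,0],[0.3,0.0013,-0.0044,0,0,0.0025,0],[1,0.0013,-0.0044,0,0,0.0025,0],[1,0.0013,-0.0044,0,0,0.0025,0],[1,0.0013,-0.0044,0,0,0.0025,0],[1,0.0013,-0.0044,0,0,0.0025,0],[1,0.0013,-0.0044,0,0,0.0025,0]], newtons=90)

```text
t: 5.6
tool_pos: [0.5639, 0.1478, 0.149]
eef_rot: [-2.855, -0.28, -1.098]
force: [-0.9, -0.6, 0.2]
width: 0.0102
grasp_force: 87.6
```

```bash
python3 - <<'E'
from h import *
s=get_state(); print(s["tool_pos"],s["width"],s["grasp_force"],s["force"])
R=Ro.from_rotvec(s["eef_rot"]).as_matrix(); print((R.T@[0,0,.014]).round(4),R[:,0],R[:,2])
E
```

```text
[0.56391705 0.14781301 0.14895629] 0.010160791685865422 87.62196390191093 [-0.94471009 -0.59401933  0.24379547]
[ 0.0094  0.     -0.0104] [0.72823085 0.14410007 0.67001119] [ 0.65731819  0.12979921 -0.74235097]
```

Scaled: -0.012 m is -0.015, -0.0105 m is -0.0131.

>>> jog_arm(deltas=[[1,0.0025,0,-0.0028,0,0,0],[1,0.0056,0,-0.0063,0,0,0],[1,0.0088,0,-0.01,0,0,0],[1,0.0119,0,-0.0131,0,0,0],[1,0.0131,0,-0.015,0,0,0],[1,0.0131,0,-0.015,0,0,0]])

```text
t: 6.35
tool_pos: [0.5637, 0.1478, 0.165]
eef_rot: [-2.855, -0.28, -1.098]
force: [-0.2, 0.0, -2.3]
width: 0.0104
grasp_force: 87.6
```

```bash
python3 - <<'E'
from h import *
s=get_state(); print(s["force"],s["moment"])
f=grab_frame("wrist"); a=grab_frame("scene"); b=grab_frame("top")
o=np.hstack([cv2.resize(f["color"][120:420,120:520],(400,300)),cv2.resize(a["color"][260:380,340:500],(400,300))])[:,:,::-1]
cv2.imwrite("pics/l.png",o)
R=Ro.from_rotvec(s["eef_rot"]).as_matrix()
print("out",(R.T@[-.16*.9816,-.16*.19,0.0]).round(4))
E
```

```text
[-0.19012006  0.02968572 -2.30282631] [-0.07347889  0.69240219  0.01086101]
out [-0.1187 -0.0006 -0.1072]
```

View pics/l.png

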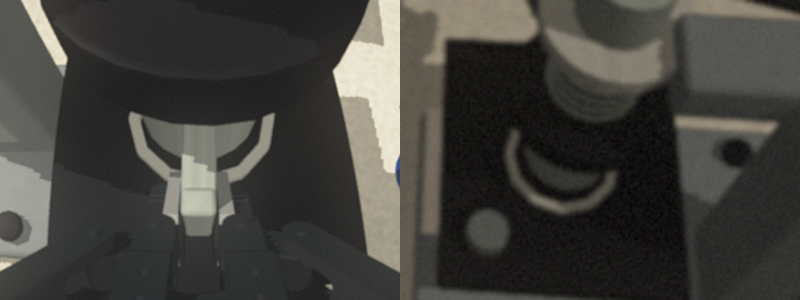

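The pot is lifted. Left: the bar at ~(200,200) is held between both pads. Right: the ring at ~(560,180) with the pot above it and the puck untouched at (487,230). The wrist carries 2.3 N, about 0.23 kg. Next I draw it out level.

Scaled: -0.082 m is -0.1025, -0.08 m is -0.1.

>>> jog_arm(deltas=[[1,-0.01,0,-0.0088,0,0,0],[1,-0.025,0,-0.0225,0,0,0],[1,-0.0438,0,-0.0394,0,0,0],[1,-0.0625,0,-0.0563,0,0,0],[1,-0.08,0,-0.0725,0,0,0],[1,-0.0925,0.0063,-0.0838,0,0,0],[1,-0.1,0.025,-0.09,0,0,0],[1,-0.1025,0.0563,-0.0925,0,0,0]])

```text
t: 7.5
tool_pos: [0.463, 0.0824, 0.1642]
eef_rot: [-2.854, -0.283, -1.098]
force: [0.4, 0.1, -3.3]
width: 0.011
grasp_force: 87.9
```

```bash
python3 - <<'E'
from h import *
s=get_state(); print(s["q"].round(2),s["force"],s["moment"],s["width"])
R=Ro.from_rotvec(s["eef_rot"]).as_matrix(); print((R.T@(np.array([.442,-.240,.165])-s["tool_pos"])).round(4))
E
```

```text
[-0.09 -0.8   2.5   0.28  0.74  1.14] [ 0.35101381  0.09108375 -3.33355744] [-0.16158534  0.66714945 -0.02260403] 0.010986705508862198
[-0.0618  0.312  -0.0566]
```

Scaled: 0.29 m is 0.3625, 0.265 m is 0.3313.

>>> jog_arm(deltas=[[1,0.0013,0.0438,0.0013,0,0,0],[1,0.0013,0.0938,0.0013,0,0,0],[1,-0.0075,0.1438,-0.0063,0,0,0],[1,-0.0188,0.1938,-0.0163,0,0,0],[1,-0.0313,0.2438,-0.0275,0,0,0],[1,-0.0438,0.2875,-0.04,0,0,0],[1,-0.0575,0.3313,-0.0525,0,0,0],[1,-0.0688,0.3625,-0.0625,0,0,0]])

```text
t: 8.5
tool_pos: [0.4465, -0.2185, 0.1651]
eef_rot: [-2.858, -0.278, -1.098]
force: [0.6, -0.0, -3.8]
width: 0.0102
grasp_force: 87.9
```

```bash
python3 - <<'E'
from h import *
s=get_state(); print(s["q"].round(2),s["tool_pos"],s["force"],s["moment"],s["width"])
a=grab_frame("scene"); b=grab_frame("top")
o=np.hstack([cv2.resize(a["color"][150:300,180:380],(400,300)),cv2.resize(b["color"][180:300,320:480],(400,300))])[:,:,::-1]
cv2.imwrite("pics/p.png",o)
for n,f in(("s",a),("t",b)):
    W=cloud(f); X=W[np.isfinite(W[...,2])]
    q=X[(X[:,0]>.44)&(X[:,0]<.58)&(X[:,1]>-.28)&(X[:,1]<-.14)]
    rim=q[(q[:,2]>.18)&(q[:,2]<.20)&(q[:,0]>.47)]
    if len(rim)>8: print(n,len(rim),cv2.minEnclosingCircle(rim[:,:2].astype(np.float32)),np.linalg.lstsq(np.c_[rim[:,:2]-[.507,-.21],np.ones(len(rim))],rim[:,2],rcond=None)[0])
    pl=q[(q[:,2]>.08)&(q[:,2]<.092)]; print(np.median(pl[:,2]),len(pl))
    for d in landmark_of("pot",f)[:3]: print(n,d["confidence"],atz(f,d["position"],.126))
R=Ro.from_rotvec(s["eef_rot"]).as_matrix(); print((R.T@(np.array([.442,-.240,.164])-s["tool_pos"])).round(4),R.round(3).tolist())
E
```

```text
[-0.94 -0.48  2.32  0.76  1.08  0.14] [ 0.44648781 -0.21847708  0.16513396] [ 0.58624259 -0.03154764 -3.77440365] [-0.09694058  0.68750574  0.02136278] 0.010180808912418866
s 316 ((0.5063531994819641, -0.20587649941444397), 0.03656790405511856) [-0.00520998 -0.00042983  0.18739637]
0.08570778937868169 1575
s 0.96 [ 0.51861707 -0.21242951  0.126     ]
s 0.9 [ 0.59597182 -0.03760509  0.126     ]
s 0.64 [ 0.71409721 -0.03252208  0.126     ]
t 194 ((0.5055155158042908, -0.20931477844715118), 0.03529118373990059) [0.00497372 0.00288653 0.18906909]
0.08573755723114983 1333
t 0.79 [0.39767221 0.18207318 0.126     ]
t 0.68 [ 0.6419475  -0.05180736  0.126     ]
t 0.62 [ 0.5178292 -0.0674627  0.126    ]
[-0.0071  0.0203 -0.0048] [[0.729, 0.192, 0.657], [0.144, -0.981, 0.127], [0.669, 0.002, -0.743]]
```

View pics/p.png

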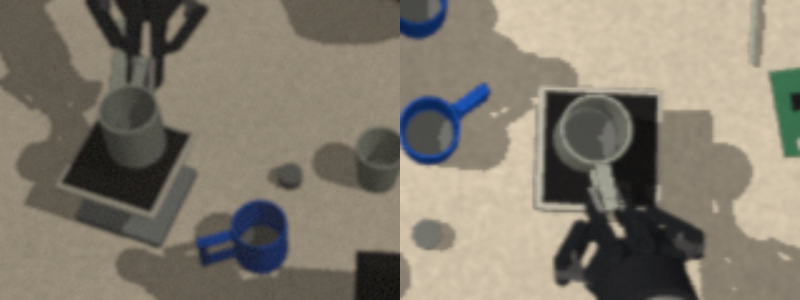

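Both views show the steel pot upright over the plate (left (130,125), right (597,130)), about 20 mm short of its middle. The rim is level at 0.189. I shift it over the middle and lower it.

Scaled: -0.0238 m is -0.0298, -0.021 m is -0.0263.

>>> jog_arm(deltas=[[1,-0.0025,0.0125,-0.0019,0,0,0],[1,-0.0048,0.0255,-0.0043,0,0,0],[1,-0.0088,0.0255,0,0,0,0],[1,-0.015,0.0255,0.0075,0,0,0],[1,-0.0213,0.0255,0.0144,0,0,0],[1,-0.0263,0.0255,0.02,0,0,0],[1,-0.0298,0.0255,0.0238,0,0,0],[1,-0.0298,0.0255,0.0238,0,0,0]])

```text
t: 9.7
tool_pos: [0.4463, -0.2374, 0.1346]
eef_rot: [-2.855, -0.279, -1.097]
force: [-0.6, 0.1, -1.5]
width: 0.0103
grasp_force: 88.0
```

```bash
python3 - <<'E'
from h import *
s=get_state(); print(s["tool_pos"],np.mean([s["force"]],0))
b=grab_frame("top"); a=grab_frame("scene")
for n,f in(("s",a),("t",b)):
    W=cloud(f); X=W[np.isfinite(W[...,2])]
    q=X[(X[:,0]>.46)&(X[:,0]<.58)&(X[:,1]>-.29)&(X[:,1]<-.16)]
    rim=q[(q[:,2]>.152)&(q[:,2]<.17)&(q[:,0]>.475)]
    print(n,len(rim),cv2.minAreaRect(rim[:,:2].astype(np.float32)),np.percentile(rim,[2,98],axis=0).round(3),"top",np.percentile(q[:,2],[95,99]))
print(get_state()["force"])
E
```

```text
[ 0.44632967 -0.23742465  0.13460696] [-0.55875585  0.08920763 -1.4601286 ]
s 248 ((0.5113392472267151, -0.22501301765441895), (0.06259692460298538, 0.06073688343167305), 58.372135162353516) [[ 0.48  -0.253  0.152]
 [ 0.542 -0.195  0.163]] top [0.15565381 0.16143928]
t 158 ((0.5102867484092712, -0.22444012761116028), (0.06013298034667969, 0.06155065819621086), 48.55441665649414) [[ 0.477 -0.254  0.153]
 [ 0.54  -0.194  0.163]] top [0.15712403 0.16172222]
[-0.45948956 -0.63317443 -2.88700006]
```

Scaled: -0.0104 m is -0.013, -0.0033 m is -0.0041.

>>> jog_arm(deltas=[[1,-0.0041,0.0021,-0.0036,0,0,0],[1,-0.0069,0.0021,-0.0006,0,0,0],[1,-0.0091,0.0021,0.002,0,0,0],[1,-0.0106,0.0021,0.0036,0,0,0],[1,-0.0116,0.0021,0.0048,0,0,0],[1,-0.0125,0.0021,0.0058,0,0,0],[1,-0.013,0.0021,0.0064,0,0,0],[1,-0.013,0.0021,0.0064,0,0,0]])

```text
t: 10.8
tool_pos: [0.4426, -0.2401, 0.1243]
eef_rot: [-2.855, -0.28, -1.098]
force: [0.4, 0.5, -1.7]
width: 0.0109
grasp_force: 88.0
```

```bash
python3 - <<'E'
from h import *
F=[]
for i in range(4):
    grab_frame("top"); s=get_state(); F.append(np.r_[s["force"],s["moment"]])
print(s["tool_pos"],np.mean(F,0).round(2))
E
```

```text
[ 0.44256827 -0.24020564  0.12439176] [ 0.02  0.39 -2.22 -0.12  0.68  0.  ]
```

Scaled: 0.0015 m is 0.0019, -0.0013 m is -0.0016.

>>> jog_arm(deltas=[[1,-0.0006,0,0.0008,0,0,0],[1,-0.0013,0,0.0014,0,0,0],[1,-0.0016,0,0.0019,0,0,0],[1,-0.0016,0,0.0019,0,0,0]])

```text
t: 11.5
tool_pos: [0.4426, -0.2402, 0.1224]
eef_rot: [-2.855, -0.28, -1.098]
force: [-0.0, 0.2, -1.7]
width: 0.0104
grasp_force: 88.1
```

```bash
cat > f.py <<'E'
from h import *
F=[]
for i in range(4):
    grab_frame("top"); s=get_state(); F.append(np.r_[s["force"],s["moment"]])
print(s["tool_pos"],np.mean(F,0).round(2),s["width"])
E
python3 f.py
```

```text
[ 0.44263848 -0.24023007  0.12247287] [-0.38  0.16 -1.29 -0.1   0.59  0.  ] 0.0104527346257001
```

Contact has begun: the carried load and the moment are falling. Another 1.5 mm.

Scaled: 0.0011 m is 0.0014, -0.001 m is -0.0013.

>>> jog_arm(deltas=[[1,-0.0006,0,0.0008,0,0,0],[1,-0.0013,0,0.0014,0,0,0],[1,-0.0013,0,0.0014,0,0,0],[1,-0.0013,0,0.0014,0,0,0]])

```text
t: 12.2
tool_pos: [0.4427, -0.2403, 0.1211]
eef_rot: [-2.855, -0.28, -1.098]
force: [-1.5, -0.4, 0.1]
width: 0.0104
grasp_force: 88.4
```

```bash
python3 f.py
```

```text
[ 0.4426561  -0.2402399   0.12098309] [-1.17 -0.03  0.02 -0.05  0.45  0.02] 0.010450976012702489
```

The platform now carries the weight, so I let go gently and back out along the tool axis.

>>> jog_arm(deltas=[[1,0,0,0,0,0,0],[0.7,0,0,0,0,0,0],[0.5,0,0,0,0,0,0],[0.2,0,0,0,0,0,0],[-0.2,0,0,0,0,0,0],[-0.2,0,0,0,0,0,0],[-0.2,0,0,0,0,0,0]], newtons=20)

```text
t: 13.28
tool_pos: [0.4426, -0.2401, 0.1209]
eef_rot: [-2.855, -0.28, -1.098]
force: [0.2, 0.1, -0.3]
width: 0.0516
grasp_force: 0.0
```

```bash
python3 - <<'E'
from h import *
s=get_state(); print(s["tool_pos"],s["force"],s["width"],s["q"].round(2))
b=grab_frame("wrist"); save(b,"r.png",(100,420,120,520))
E
```

```text
[ 0.44258456 -0.24014982  0.12085053] [ 0.18919885  0.09666708 -0.26409521] 0.05157304820931142 [-0.98 -0.35  2.32  0.81  1.02  0.  ]
```

View pics/r.png

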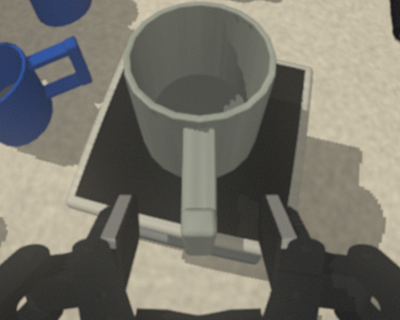

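The pot stands upright in the plate's middle. Its handle at (198,215) is free, with the pads at (118,220) and (280,220) clear on both sides. Now I retreat.

Scaled: -0.1 m is -0.125, -0.09 m is -0.1125.

>>> jog_arm(deltas=[[-0.2,0,0,-0.015,0,0,0],[-0.2,0,0,-0.0375,0,0,0],[-0.2,0,0,-0.0625,0,0,0],[-0.2,0,0,-0.0875,0,0,0],[-0.2,0,0,-0.1125,0,0,0],[-0.2,0,0,-0.125,0,0,0],[-0.2,0,0,-0.125,0,0,0],[-0.2,0,0,-0.125,0,0,0]])

```text
t: 14.32
tool_pos: [0.3768, -0.2528, 0.1946]
eef_rot: [-2.855, -0.279, -1.097]
force: [0.3, -0.2, -1.3]
width: 0.0513
grasp_force: 0.0
```

```bash
python3 - <<'E'
from h import *
s=get_state(); print(s["tool_pos"],s["force"],abs(s["joint_vel"]).max())
a=grab_frame("scene"); b=grab_frame("top")
for n,f in(("s",a),("t",b)):
    W=cloud(f); X=W[np.isfinite(W[...,2])]
    q=X[(X[:,0]>.44)&(X[:,0]<.58)&(X[:,1]>-.29)&(X[:,1]<-.16)]
    rim=q[(q[:,2]>.142)&(q[:,2]<.16)&(q[:,0]>.472)]
    A=np.c_[rim[:,:2]-[.507,-.227],np.ones(len(rim))]
    print(n,len(rim),cv2.minAreaRect(rim[:,:2].astype(np.float32))[:2],np.linalg.lstsq(A,rim[:,2],rcond=None)[0].round(3))
save(b,"e.png",(60,360,100,520))
E
```

```text
[ 0.37684447 -0.25283387  0.19455383] [ 0.25474643 -0.1695482  -1.27302764] 0.010992900820854096
s 165 ((0.5076819658279419, -0.22714713215827942), (0.060929834842681885, 0.06081384792923927)) [ 0.008 -0.014  0.146]
t 132 ((0.5063449144363403, -0.22693197429180145), (0.060416411608457565, 0.06013315171003342)) [-0.001  0.009  0.147]
```

View pics/e.png

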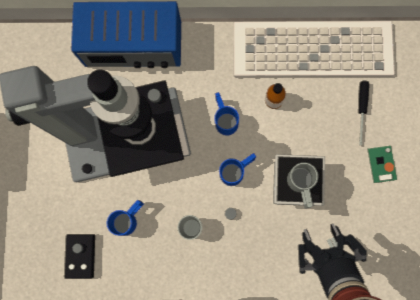

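The steel pot stands upright at (302,178), within 1 mm of the plate's centre. The ring on the stage is empty, everything else is in place, and the gripper is clear.

```bash
python3 -c "
from station import *
print(job_done())"
```

```text
the job is handed in; nothing more can be done
None
```

The steel sample pot is off the microscope's stage and stands upright within about 1 mm of the platform's centre, released, and the job was handed in at about 14.5 s; in the last pictures nothing else had moved.

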